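# Load a bench kiln and vent its lid with a wedge

### The job

Get the kiln ready for drying the glass paste: slide the tray with its two dishes along the ledge into the kiln's front opening until it is fully home, its front plate against the kiln's face. Then take the fireclay wedge by its thick end and push its thin end into the vent notch under the front edge of the lid until the lid just lifts off the rim, leaving a vent gap of about 5 mm (less than a centimetre), and finish while still gripping the wedge there with the lid resting on it. Keep both dishes standing on the tray, never raise the lid by more than about 2 cm, and leave the straight prop, the jar and the vial where they are.

Things in the scene. Friction and masses are not known exactly. Their poses are not given: they have to be found in the camera images.
- kiln: small grey bench kiln, fixed, 190 mm wide, 165 mm deep, 146 mm high to the lid's top. Origin on the table below the middle of its front face; +x points into the kiln, z up. Its floor, 12 mm above the table, runs out 140 mm in front of the face as a loading ledge. Rim (top of the walls) 110 mm above the table. Unused: control box, 44 mm wide, on the +y flank.
- kiln_opening (a point): middle of the lower edge of the tray opening, in the plane of the front face, at the ledge's height (12 mm). Opening 124 mm wide, 48 mm high. Axes as the kiln's. On the ledge two guide strips 12 mm high run out from the sides of the opening, 124 mm apart at the face and flaring to about 170 mm apart 68 mm in front of it.
- vent_notch (a point): middle of the vent notch's floor, in the plane of the front face, 100 mm above the table. The notch is cut 10 mm deep from the rim through the 25 mm front wall, 48 mm wide, and roofed by the closed lid. A steel sill carries its floor on, level, 10 mm in front of the face, then bends down as a lip to 20 mm in front. Axes as the kiln's: the wedge goes in along +x.
- kiln_lid: lid, 165 x 190 x 36 mm, 0.6 to 1 kg, hinged along its back edge, swings up freely and falls shut by its weight. Origin in the middle of its lower front edge, hinge line 165 mm behind that (kiln +x), 110 mm above the table; level when shut, axes then as the kiln's. On top a handle bar along y, 105 mm ahead of the hinge, its top 65 mm above the rim; not used.
- lid_edge (a point): middle of the lid's lower front edge, 110 mm above the table when shut, in the plane of the front face; how much higher it stands is the vent gap (about 5 mm wanted).
- tray: steel tray, loose, 0.28 to 0.46 kg, on the ledge, pan towards the kiln. Origin on its underside below the back of its front plate; +x towards the kiln. Pan x = 0 to 104 mm, 116 mm wide, rim 12 mm high. Plate 142 mm wide, 14 to 56 mm above the underside; a white plug block behind it enters the opening. Home: the plate meets the kiln's face, the origin is at point kiln_opening.
- tray_handle (a point): middle of the tray's wooden handle, a bar along the tray's x, 56 mm long, 22 mm wide (y), 20 mm high; it lies at tray x = -81 mm, 30 mm above the tray's underside (42 mm above the table). Grip it across its width from above. Axes as the tray's.
- dish_0: round clear dish of paste, 49 mm wide, 17 mm high, 0.04 kg, loose on the tray's pan at tray x = 62 mm, y = -28 mm. Origin in the middle of its underside.
- dish_1: the same, at tray x = 62 mm, y = +28 mm.
- wedge: buff fireclay wedge, loose, 0.13 kg, flat on the table, 158 mm long, 30 mm wide. Origin on its underside below the middle of its thick end; +x to the thin end, z up. Thick end: a block 24.8 mm high, x = -30 to +26 mm; grip it across its width from above. From x = 24 mm the top slopes evenly down (1 in 5) to 4 mm at x = 128 mm.
- wedge_tip (a point): middle of the wedge's underside at its thin end (wedge x = 128 mm). Axes as the wedge's. With the wedge on the notch floor the lid starts to lift when this point is 30 mm past the kiln's face, and rises 1 mm for each 5 mm more: about 55 mm for a 5 mm gap. Pushing takes 5 to 15 N.
- prop: straight fireclay prop of the same material, 130 x 30 x 24.8 mm, not tapered, flat on the table; leave it. Origin in the middle of its underside, x along its length.
- jar: white lidded cream jar, 45 mm wide, 36 mm high; leave it. Origin in the middle of its underside.
- vial: small glass vial, 24 mm wide, 44 mm high; leave it. Origin in the middle of its underside.
Mind the look-alikes: they are no part of the job. There is more than one size of the tray; the one meant has the size given above.

How it is judged:
By the outcome, as a careful person would: the job done as asked, in the order asked, and still so for the second after the job is handed in, while the arm keeps its last pose, push and grip.
It also fails if it takes over 64 s, if anything falls off the work surface, if the arm or the gripper's body presses on something with over 40 N, if the wrist force passes 120 N, or if a joint passes its speed limit or range.

### The arm

A 6-joint arm with a two-finger parallel gripper is mounted at the origin on a cart in front of the work surface, level with it; the furniture and walls round the work are solid. World frame = base frame: x ahead of the robot, y to its left, z up, the work surface at z = 0. Lengths are in m, angles in rad, forces in N, time in s.
With the tool pointing down it reaches from about 0.25 to 0.85 m from the base axis. Payload 12.5 kg.
Tool frame: the origin (TCP) lies at the very end of the fingers, on their centre line; the grasp point (between the pads) lies 19 mm behind it (tcp_to_grasp is the distance from the TCP to the grasp point, in m); z points along the fingers, y is the direction in which the jaws open and shut (so a half turn about z gives the same grasp; the last joint's range is limited). The gripper opens to 93 mm and grips with 3 to 60 N. Pads are 15 mm wide; open, the fingers measure 128 mm over their backs; the gripper's body (75 mm by 188 mm) begins 65 mm behind the grasp point.
Start: joints at [1.119, 0.351, 1.652, -0, 1.139, -0.085], TCP at [0.197, 0.513, 0.219] pointing down, gripper open.
Joint ranges: [-2.75, 2.75], [-0.79, 2.1], [0.01, 2.65], [-1.57, 4.71], [0.07, 3.14], [-2.87, 2.87]. Speed limits (rad/s): [2.22, 2.22, 2.79, 3.14, 3.14, 3.14].

### API

Orientations are given as [roll, pitch, yaw] about the fixed x, y, z axes, in that order (R = Rz(yaw) Ry(pitch) Rx(roll)).
In Python, from rig import * gives the robot as it stands. Calls block until the motion is done:
- goto(position, orientation): joint-space move of the TCP to a pose.
- movel(position, rate=0.15, frame=None, contact_N=None): straight line of the TCP; frame=None keeps the orientation; rate is the mean speed in m/s. With contact_N (N) it stops when the force on the tool has changed by that much, and returns True; else False.
- set_joints(angles): joint-space move.
- release() and grab(strength=None): open the fingers fully, or close them until they stop; strength is the grip in N (None keeps the last).
- dwell(seconds).
- ik(position, orientation): joint angles nearest the present ones, or None.
- get_image(name): name is "scene" or "top"; returns a dict with "frame" (384x512x3 uint8, red, green, blue), "K" (3x3 intrinsics, pixels), "R" (3x3) and "t" (3): a world point X has camera coordinates R X + t. Camera axes: x right, y down, z forward; pixel columns grow to the right and rows downward; lengths in m; the calibration is good to about 2 mm. A picture is of the moment at which its call begins. There is no depth.
A pose or a line that the arm cannot do raises PlanningError and nothing moves.
- job_done(): hands the job in, once; it reports no verdict.
Readings, each from a call of its own:
- current_time_s(): time.
- current_qpos(): joint angles.
- current_dq(): joint speeds.
- current_joint_efforts(): joint torques, N m.
- current_position(): TCP position.
- current_ee_rot(): TCP orientation.
- current_force(): force on the tool from outside, world axes, zero at the start.
- current_wrist_torque(): the same for the moment, N m.
- current_gripper_width(): finger opening in m.
Only numpy, scipy, OpenCV 4.12 (cv2) and the standard library are available. Lean on these libraries where they do the work, as an engineer would, in place of code of your own. Each camera call takes 0.05 s, during which the arm holds its last target.

## Working session

There is one attempt and no reset: what is moved stays moved. The work goes in short steps, each a Python script; the robot and the scene stay as the last script left them, time stands still between calls to the robot, and variables do not carry over. Pictures are saved under pics/ and viewed, and the job is handed in when it is done.

```bash
mkdir -p pics; ls
python3 - <<'E'
from rig import *
import cv2, numpy as np
for n in ("scene","top"):
    d=get_image(n); cv2.imwrite(f"pics/{n}0.png",cv2.resize(d["frame"][:,:,::-1],(800,600),interpolation=cv2.INTER_CUBIC))
    np.savez(f"pics/{n}0.npz",**d)
    print(n,d["K"].tolist(),np.round(d["R"],4).tolist(),np.round(d["t"],4).tolist())
print(current_time_s(),current_position(),current_ee_rot(),current_force(),current_gripper_width())
E
```

```text
pics
scene [[410.32698965128856, 0.0, 252.2249012473284], [0.0, 410.32698965128856, 191.43468365366476], [0.0, 0.0, 1.0]] [[0.8951, -0.4459, 0.0047], [-0.2417, -0.4941, -0.8351], [0.3747, 0.7463, -0.55]] [-0.5514, 0.1774, 1.0009]
top [[367.9990461543503, 0.0, 256.12043061110325], [0.0, 367.9990461543503, 194.25640257910268], [0.0, 0.0, 1.0]] [[0.0281, -0.9996, -0.0088], [-0.9971, -0.0274, -0.0708], [0.0705, 0.0108, -0.9975]] [-0.0922, 0.581, 0.9125]
0.1 [0.19709363 0.51315972 0.2181539 ] [-3.14056854e+00 -6.13523694e-05  2.77482592e+00] [-0.22589372  0.31125125 -0.00497003] 0.09290053217228206
```

View pics/scene0.png

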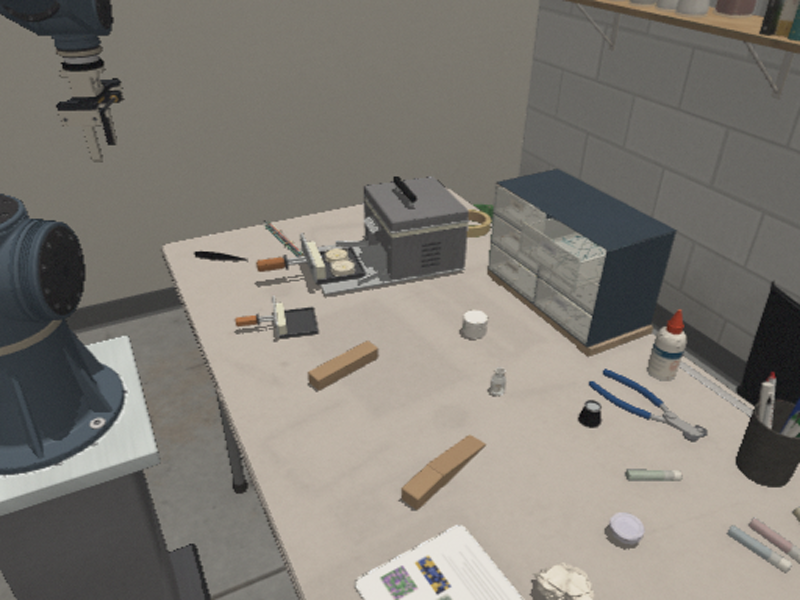

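View pics/top0.png

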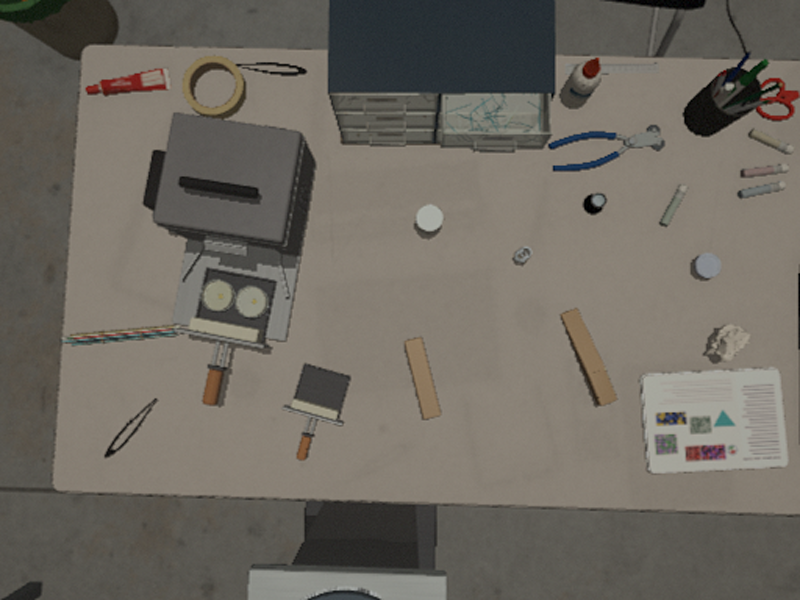

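The top view shows the kiln at about (230,190), with the full-size tray and its two dishes on the ledge. The wood handle is at (213,387), and a smaller decoy tray sits at (320,400). The prop is at (422,378). The tapered wedge is at (590,355), thick end down at (605,395) and thin end at (570,312). Next I'll zoom in to measure.

```bash
cat > h.py <<'E'
import numpy as np, cv2
class V:
    def __init__(s,d):
        s.f=d["frame"];s.K=d["K"];s.R=d["R"];s.t=d["t"]
    def ray(s,u,v,z):
        c=-s.R.T@s.t; d=s.R.T@np.linalg.inv(s.K)@np.array([u,v,1.]); return c+d*(z-c[2])/d[2]
    def proj(s,X):
        c=s.R@np.asarray(X,float)+s.t; p=s.K@c; return p[:2]/p[2]
def load(n): return V(np.load(f"pics/{n}.npz"))
def crop(v,x0,y0,x1,y1,k,name):
    im=cv2.resize(v.f[y0:y1,x0:x1,::-1],None,fx=k,fy=k,interpolation=cv2.INTER_CUBIC)
    im=cv2.convertScaleAbs(im,alpha=1.5)
    for u in range((x0+9)//10*10,x1,10):
        cv2.line(im,((u-x0)*k,0),((u-x0)*k,5),(0,255,255),1)
        if u%20==0: cv2.putText(im,str(u),((u-x0)*k,16),0,.4,(0,255,255),1)
    for w in range((y0+9)//10*10,y1,10):
        cv2.line(im,(0,(w-y0)*k),(5,(w-y0)*k),(0,255,255),1)
        if w%20==0: cv2.putText(im,str(w),(7,(w-y0)*k+4),0,.4,(0,255,255),1)
    cv2.imwrite(f"pics/{name}.png",im)
E
python3 - <<'E'
from h import *
t=load("top0"); s=load("scene0")
crop(t,85,65,215,265,3,"a_dummy")
crop(t,85,140,215,265,6,"tk")
crop(t,85,65,215,165,6,"tk2")
crop(s,150,105,310,215,5,"sk")
crop(t,340,185,410,270,7,"tw")
crop(s,240,270,330,330,8,"sw")
E
```

```text
(no output)
```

View pics/tk.png

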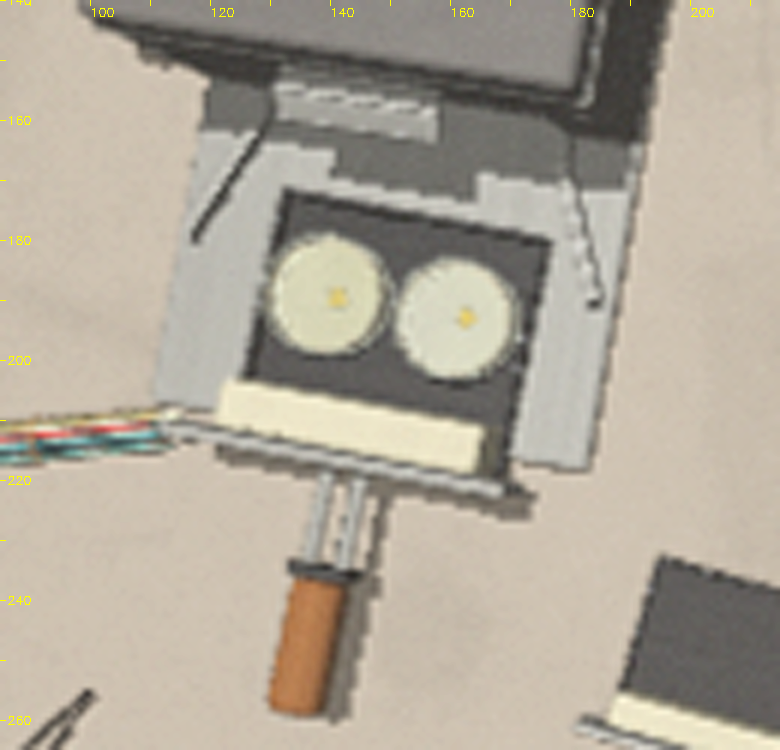

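View pics/tk2.png

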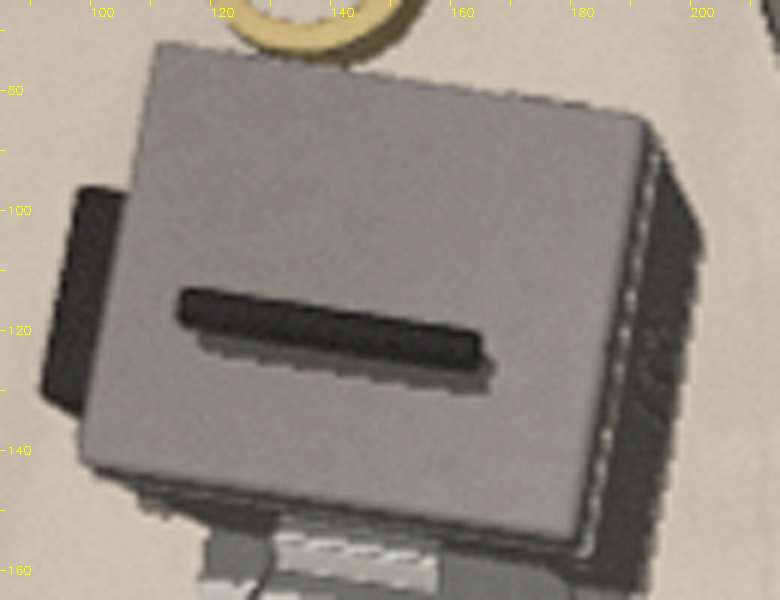

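View pics/sk.png

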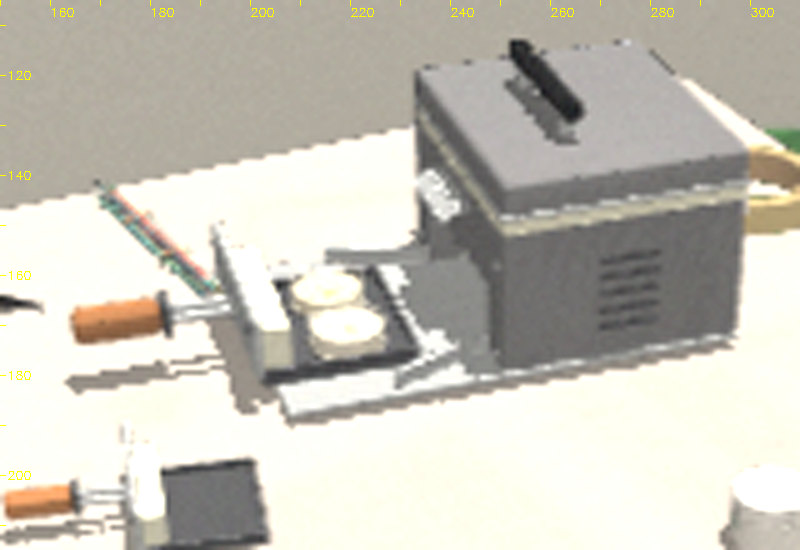

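View pics/tw.png

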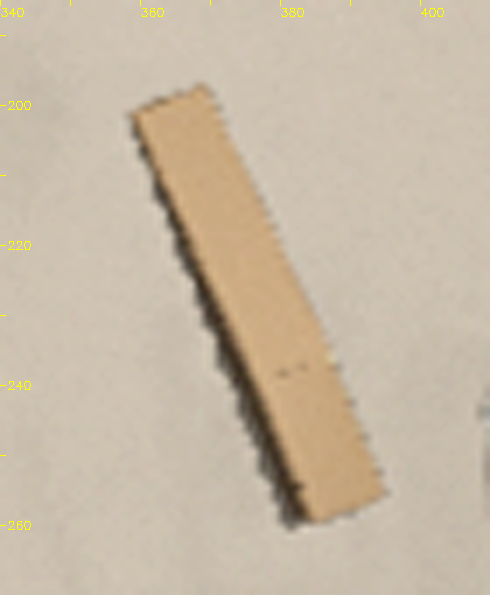

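View pics/sw.png

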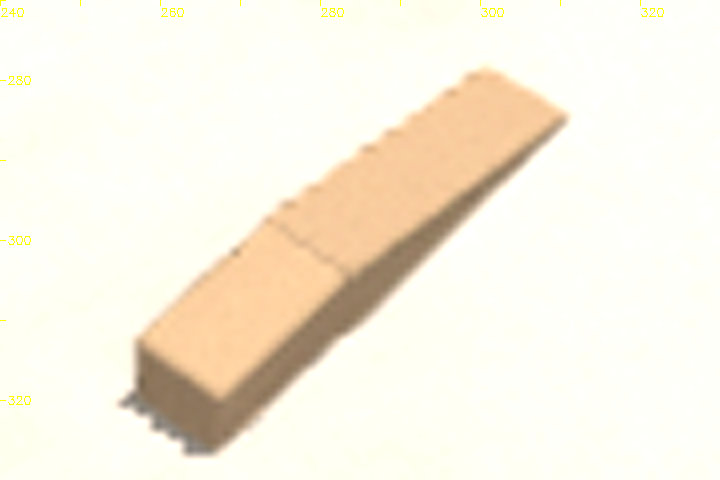

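```bash
cat >> h.py <<'E'
def fit(loc,w):
    loc=np.array(loc)[:,:2];w=np.array(w)[:,:2];a=loc-loc.mean(0);b=w-w.mean(0)
    yaw=np.arctan2((a[:,0]*b[:,1]-a[:,1]*b[:,0]).sum(),(a*b).sum())
    R=np.array([[np.cos(yaw),-np.sin(yaw)],[np.sin(yaw),np.cos(yaw)]])
    o=w.mean(0)-R@loc.mean(0); return o,yaw,(loc@R.T+o-w)*1000
E
python3 - <<'E'
from h import *
np.set_printoptions(precision=4,suppress=True)
t=load("top0"); s=load("scene0")
def go(name,L):
    loc=[l[:2] for v,l,p in L]; w=[v.ray(p[0],p[1],l[2]) for v,l,p in L]
    o,y,r=fit(loc,w); print(name,o,"yaw",round(y,4),"res",r.round(1).tolist())
C=lambda x0,y0,k,p:(x0+p[0]/k-.0,y0+p[1]/k-.0)
KT=[(t,(.165,.095,.146),(111,72.2)),(t,(.165,-.095,.146),(191.7,84.7)),(t,(0,.095,.146),(98.7,141.7)),(t,(0,-.095,.146),(180.8,155.3))]
KS=[(s,(0,.095,.146),(233.2,119.4)),(s,(0,-.095,.146),(250.6,143)),(s,(.165,-.095,.146),(299.4,136)),(s,(.165,.095,.146),(276,113))]
go("kiln top",KT);go("kiln scene",KS);go("both",KT+KS)
WT=[(t,(-.03,.015,.0248),(384.3,259.9)),(t,(-.03,-.015,.0248),(395.4,255.3)),(t,(.128,.015,.004),(359,200.7)),(t,(.128,-.015,.004),(369.7,197.1))]
WS=[(s,(-.03,.015,.0248),(257.1,312.5)),(s,(-.03,-.015,.0248),(267.6,320)),(s,(.128,.015,.004),(301,278.4)),(s,(.128,-.015,.004),(311,284.6))]
go("wedge top",WT);go("wedge scene",WS);go("both",WT+WS)
tk=lambda x,y:(85+x/6,140+y/6)
TT=[(t,(.104,.058,.024),tk(285,188)),(t,(.104,-.058,.024),tk(553,240)),
 (t,(-.109,.011,.047),tk(270,705)),(t,(-.109,-.011,.047),tk(325,715)),(t,(-.053,.011,.052),tk(292,575)),(t,(-.053,-.011,.052),tk(347,585))]
go("tray top",TT)
sk=lambda x,y:(150+x/5,105+y/5)
# handle centroid by colour
for n,v,z in(("top",t,.049),("scene",s,.046)):
    hsv=cv2.cvtColor(v.f,cv2.COLOR_RGB2HSV); m=((hsv[...,0]<14)&(hsv[...,1]>130)&(hsv[...,2]>60)).astype(np.uint8)
    k,l,st,c=cv2.connectedComponentsWithStats(m)
    for i in range(1,k):
        if st[i,4]>60: print(n,st[i],c[i],v.ray(*c[i],z))
for p in [tk(590,470),tk(155,400)]: print("ledge",t.ray(*p,.012))
for p in [tk(438,142),tk(275,118)]: print("sill",t.ray(*p,.1))
# prop, jar, vial, decoy rough
for n,p,z in [("prop",(270,242),.025),("jar",(275,140),.036),("vial",(334,163),.04),("decoyhandle",(195,286),.04)]: print(n,t.ray(*p,z))
E
```

```text
kiln top [0.6671 0.1849] yaw -0.1256 res [[1.7, 1.4], [2.2, -3.9], [-2.9, 3.5], [-1.0, -0.9]]
kiln scene [0.6621 0.179 ] yaw -0.126 res [[-4.1, 3.9], [-2.8, -2.0], [3.6, 0.4], [3.4, -2.3]]
both [0.6646 0.1819] yaw -0.1258 res [[-0.7, -1.6], [-0.3, -7.0], [-5.4, 0.5], [-3.5, -3.9], [-1.7, 6.9], [-0.3, 1.0], [6.1, 3.4], [5.9, 0.7]]
wedge top [ 0.4618 -0.4016] yaw 0.3809 res [[-0.0, -0.0], [-1.0, -0.4], [-0.1, 0.5], [1.1, -0.0]]
wedge scene [ 0.4608 -0.4017] yaw 0.3849 res [[-0.8, 0.6], [0.1, -0.8], [-0.2, 0.6], [0.9, -0.4]]
both [ 0.4613 -0.4016] yaw 0.3829 res [[-0.5, -0.1], [-1.4, -0.5], [-0.7, 0.7], [0.5, 0.2], [-0.3, 0.7], [0.5, -0.7], [0.4, 0.4], [1.5, -0.6]]
tray top [0.5223 0.1988] yaw -0.1601 res [[1.4, -0.3], [2.0, -0.1], [-1.9, 0.2], [-2.1, 1.1], [0.4, -0.8], [0.2, 0.1]]
top [373  37  11  12  86] [378.5581  42.6744] [ 0.9729 -0.3743  0.049 ]
top [ 64  46  42  15 258] [81.3527 54.1047] [0.9252 0.3766 0.049 ]
top [484  50  27  27 249] [498.6064  63.6466] [ 0.9258 -0.6742  0.049 ]
top [130 237  12  22 147] [135.6122 247.6122] [0.4429 0.2137 0.049 ]
scene [165 165  17   8  90] [172.7111 168.1667] [0.4411 0.2148 0.046 ]
scene [427 198  11  16 112] [432.2232 206.8125] [ 1.0193 -0.3031  0.046 ]
ledge [0.5173 0.1078 0.012 ]
ledge [0.5419 0.2949 0.012 ]
sill [0.643  0.1543 0.1   ]
sill [0.6507 0.2184 0.1   ]
prop [ 0.4645 -0.1141  0.025 ]
jar [ 0.7203 -0.1199  0.036 ]
vial [ 0.6653 -0.268   0.04  ]
decoyhandle [0.3534 0.0666 0.04  ]
```

Run:
```python
from h import *
t=load("top0"); s=load("scene0")
o=np.array([.6675,.184]);yaw=-.127
def W(x,y,z): 
    c,n=np.cos(yaw),np.sin(yaw); return (o[0]+c*x-n*y,o[1]+n*x+c*y,z)
pts=[(0,.095,.146),(0,-.095,.146),(.165,-.095,.146),(.165,.095,.146),(0,-.095,.11),(.165,-.095,.11),(0,.095,.11),(0,-.095,0),(-.14,-.095,.012),(-.14,.095,.012),(-.02,.024,.095),(-.02,-.024,.095),(0,.024,.1),(0,-.024,.1),(0,.062,.012),(0,-.062,.012)]
for n,v,b in (("top",t,(85,65,215,225)),("scene",s,(190,105,320,205))):
    k=4 if n=="top" else 6
    crop(v,*b,k,"ov_"+n); im=cv2.imread(f"pics/ov_{n}.png")
    for p in pts:
        u=v.proj(W(*p)); cv2.circle(im,(int((u[0]-b[0])*k),int((u[1]-b[1])*k)),2,(0,0,255),-1)
    cv2.imwrite(f"pics/ov_{n}.png",im)
```

```text
(no output)
```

View pics/ov_top.png

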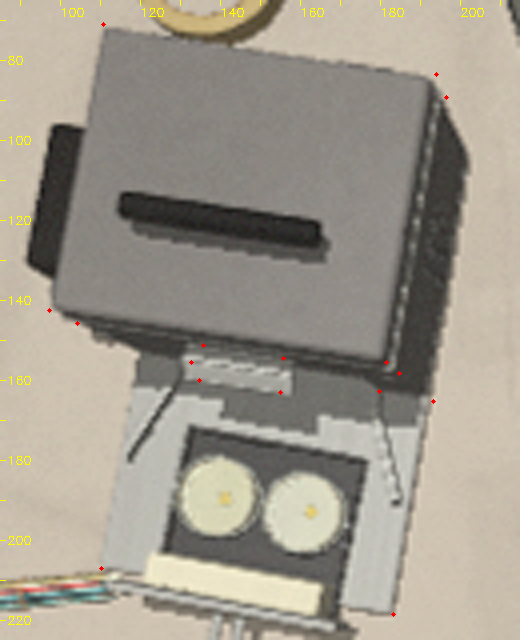

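View pics/ov_scene.png

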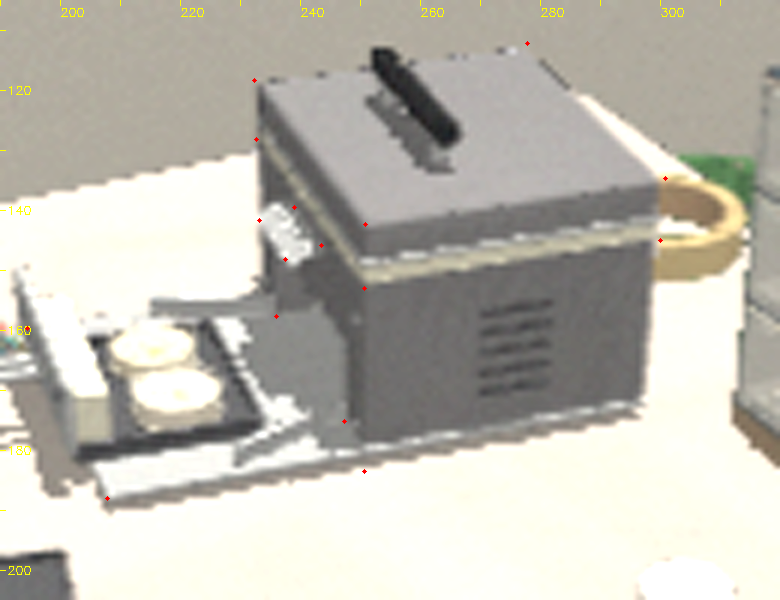

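```bash
cat >> h.py <<'E'
KO=np.array([.6675,.184]);KY=-.127
def kw(x,y,z):
    c,n=np.cos(KY),np.sin(KY); return [KO[0]+c*x-n*y,KO[1]+n*x+c*y,z]
def w2k(p):
    c,n=np.cos(KY),np.sin(KY); d=np.array(p)[:2]-KO; return np.array([c*d[0]+n*d[1],-n*d[0]+c*d[1]])
def save(n,name):
    import rig
    d=rig.get_image(n); np.savez(f"pics/{name}.npz",**d); return V(d)
PI=np.pi
E
python3 - <<'E'
from rig import *
from h import *
p=[.4426,.2125]; o=[PI,0,PI-.16]
print(ik([*p,.12],o), ik([*p,.023],o)); print(ik(kw(-.081,0,.023),[PI,0,PI+KY]))
goto([*p,.13],o)
c=movel([*p,.023],rate=.12,contact_N=8)
print(c,current_position(),current_force(),current_time_s())
v=save("scene","s1"); crop(v,120,60,300,200,4,"s1")
E
```

```text
[ 0.35276271  0.37985359  1.89269447  0.          0.86904459 -1.05803361] [ 0.35276271  0.55264833  1.93785144  0.          0.65109289 -1.05803361]
[ 0.24425533  0.71817955  1.5920199   0.          0.8313932  -1.19954099]
False [0.44295834 0.21270017 0.02355881] [-0.29872774  0.79248043 -0.62098152] 2.6167
```

View pics/s1.png

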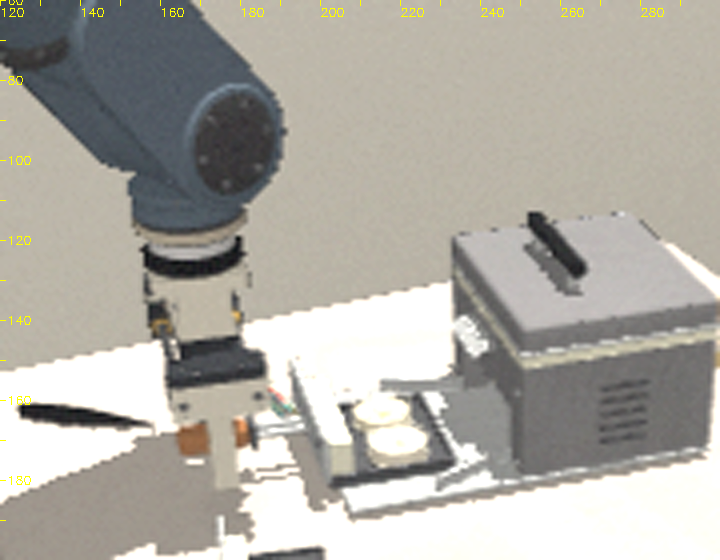

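Fingers straddle the handle at about (174,170) in native pixels, with the dishes undisturbed. Next I grip it, align the tray and slide it in.

Run:
```python
from rig import *
from h import *
grab(30); print("w",current_gripper_width(),current_force())
z=current_position()[2]
o=[PI,0,PI+KY]
print(w2k(current_position()))
print(movel(kw(-.081-.12,0,z),rate=.06,frame=o,contact_N=20),current_force(),w2k(current_position()),current_ee_rot())
print(movel(kw(-.081-.06,0,z),rate=.06,contact_N=20),current_force(),w2k(current_position()),current_time_s())
v=save("scene","s2"); crop(v,120,60,300,200,4,"s2")
v=save("top","t2"); crop(v,85,65,215,265,3,"t2")
```

```text
w 0.021992781418695928 [-0.63996665  1.46761396 -1.21929443]
[-2.26703647e-01 -1.44957579e-04]
False [ 1.39339922 -0.99957044 -2.12036749] [-2.00409916e-01  2.88105820e-06] [3.14129886e+00 9.07566409e-04 3.01421528e+00]
False [ 1.36173995  0.14173928 -1.95209811] [-1.40789372e-01  5.72789383e-05] 5.5
```

View pics/s2.png

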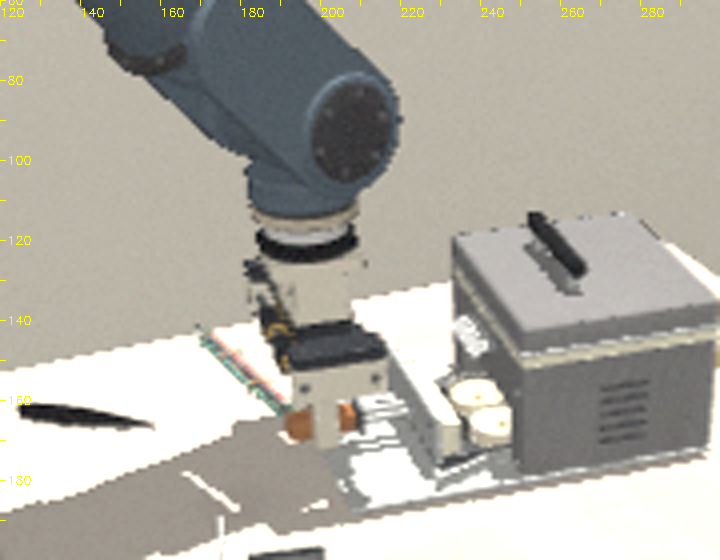

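View pics/t2.png

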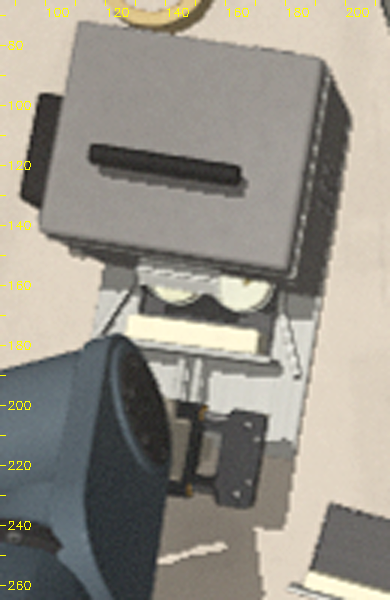

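The tray is square and entering between the guides, with the dishes upright at about (160,163) and (240,157) native. Now I push it home.

Run:
```python
from rig import *
from h import *
z=current_position()[2]
for x in (-.10,-.083):
    print(movel(kw(x,0,z),rate=.05,contact_N=12),current_force().round(2),w2k(current_position()).round(4))
r=movel(kw(-.07,0,z),rate=.025,contact_N=12)
print(r,current_force().round(2),w2k(current_position()).round(4),current_time_s(),current_gripper_width())
v=save("scene","s3"); crop(v,120,60,300,200,4,"s3")
v=save("top","t3"); crop(v,85,65,215,265,3,"t3")
```

```text
False [ 1.75 -0.6  -0.69] [-0.0997  0.    ]
False [ 1.72  0.23 -0.48] [-0.0823 -0.    ]
True [0.22 2.11 3.56] [-0.0812  0.0004] 7.3417 0.021565119007806496
```

View pics/s3.png

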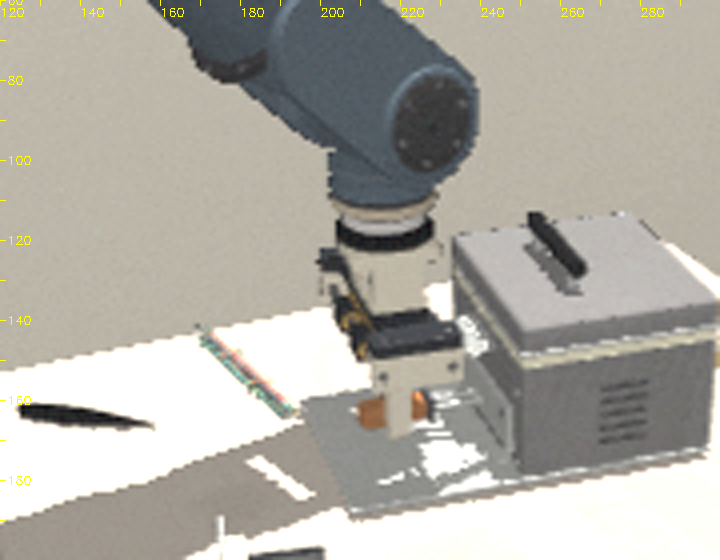

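View pics/t3.png

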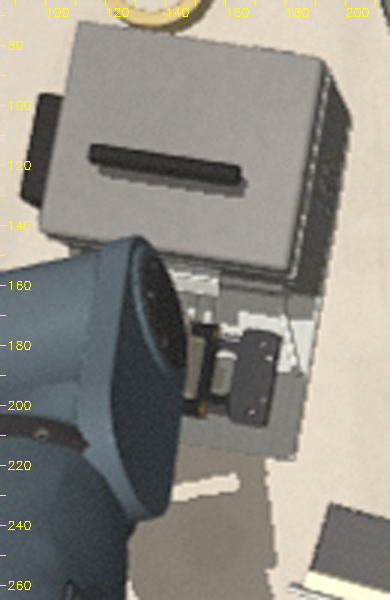

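Run:
```python
from rig import *
from h import *
z=current_position()[2]
r=movel(kw(-.074,0,z),rate=.02,contact_N=18)
print(r,current_force().round(2),w2k(current_position()).round(4))
release(); p=current_position()
print(current_force().round(2))
movel([p[0],p[1],.2],rate=.2)
movel(kw(-.2,-.1,.25),rate=.25)
v=save("scene","s4"); crop(v,150,90,310,215,5,"s4")
v=save("top","t4"); crop(v,85,65,215,265,3,"t4")
print(current_time_s())
```

```text
True [-1.41  1.56  3.48] [-0.0806  0.0009]
[-0.49 -0.28  0.07]
10.875
```

View pics/s4.png

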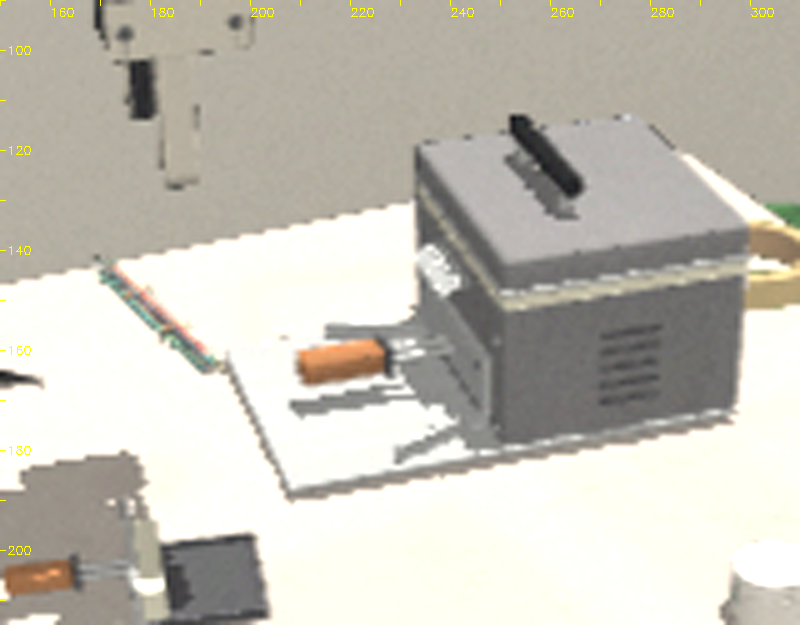

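View pics/t4.png

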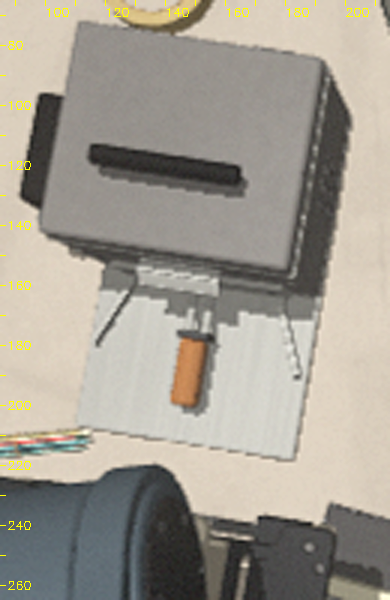

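The tray is home: its plate is flush on the face at about (247,165) native, and contact came at the expected handle position. Now the wedge.

Run:
```python
from rig import *
from h import *
s=load("s4");t=load("t4")
for n,v,z,b in(("top",t,.049,(120,165,170,210)),("scene",s,.046,(200,150,235,175))):
    hsv=cv2.cvtColor(v.f,cv2.COLOR_RGB2HSV); m=((hsv[...,0]<14)&(hsv[...,1]>130)&(hsv[...,2]>60))
    ys,xs=np.nonzero(m[b[1]:b[3],b[0]:b[2]]); print(n,len(xs),w2k(v.ray(xs.mean()+b[0],ys.mean()+b[1],z)))
wo=np.array([.4613,-.4016]);wy=.383; g=.006
p=wo+g*np.array([np.cos(wy),np.sin(wy)]); o=[PI,0,wy]
print(ik([*p,.15],o),ik(kw(-.14,0,.1),[PI,0,KY]))
goto([*p,.13],o)
c=movel([*p,.005],rate=.12,contact_N=8)
print(c,current_position(),current_force(),current_time_s())
v=save("scene","s5"); crop(v,200,230,340,350,5,"s5")
```

```text
top 132 [-0.08090437 -0.00229997]
scene 85 [-0.08224814 -0.00144412]
[-7.83381999e-01  5.39582424e-01  1.54111541e+00 -4.44089210e-16
  1.06089482e+00  4.04414328e-01] [ 2.82281960e-01  5.26323419e-01  1.71046196e+00 -4.44089210e-16
  9.04807276e-01  1.98007829e+00]
False [ 0.46725102 -0.39972641  0.0057689 ] [0.75100361 0.26075921 0.00402997] 13.9583
```

View pics/s5.png

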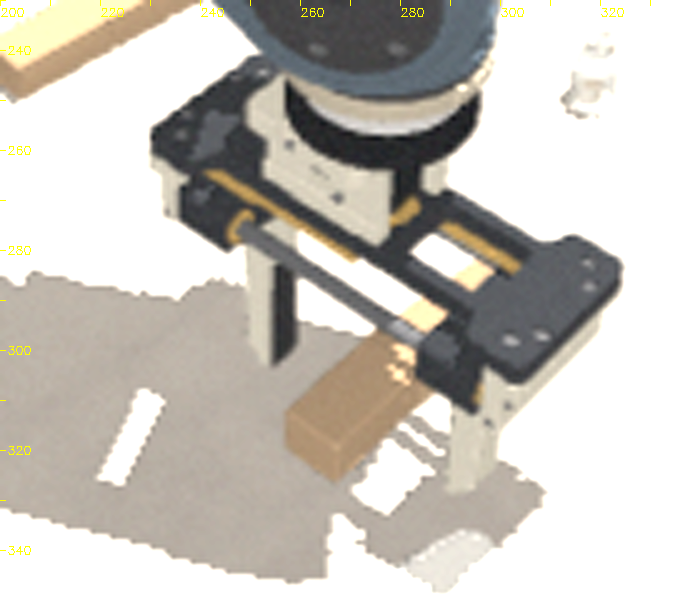

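Run:
```python
from rig import *
from h import *
p0=current_position(); grab(40); print("w",current_gripper_width(),current_position(),current_force().round(2))
p=current_position()
movel([p[0],p[1],.22],rate=.2)
o=[PI,0,KY]
goto(kw(-.122-.07,-.001,.18),o)
movel(kw(-.122-.07,-.001,.1058+.002),rate=.12)
print(current_position(),w2k(current_position()),current_ee_rot(),current_force().round(2),current_gripper_width(),current_time_s())
v=save("scene","s6"); crop(v,150,60,310,185,5,"s6")
v=save("top","t6"); crop(v,85,105,215,255,5,"t6")
```

```text
w 0.029616006909180516 [ 0.46682411 -0.39928683  0.00497787] [-0.14  0.85 -0.22]
[0.47735411 0.20735135 0.10833835] [-0.19157217 -0.00092038] [-3.14127570e+00 -7.45348501e-04 -1.27133811e-01] [ 0.51  0.12 -1.24] 0.029302102132534397 19.1583
```

View pics/s6.png

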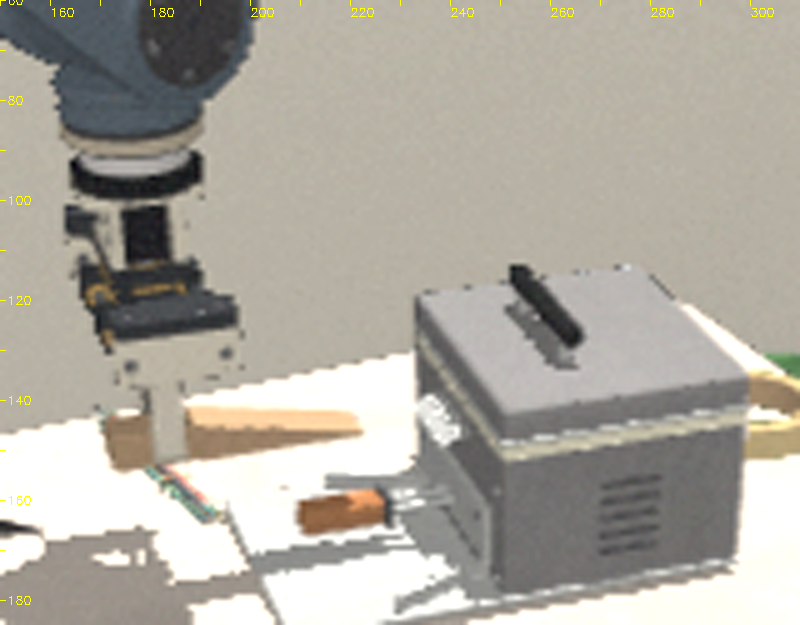

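View pics/t6.png

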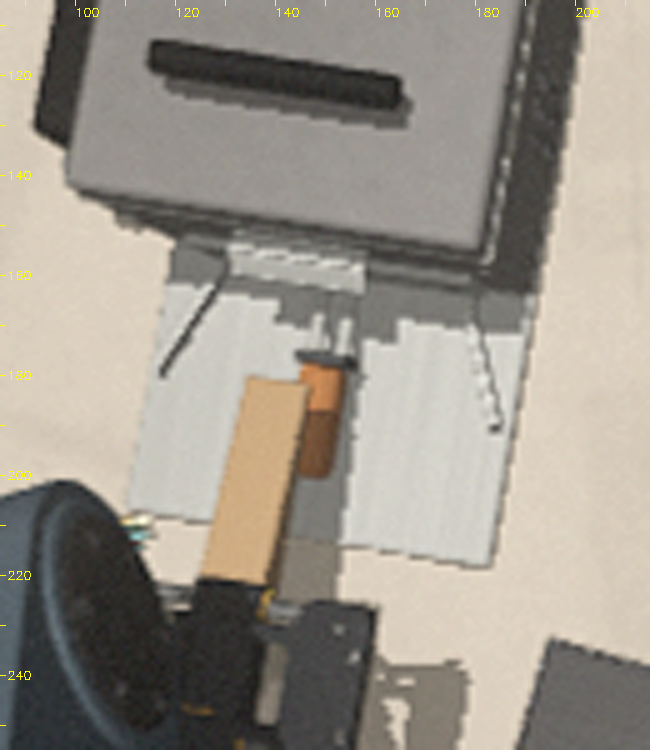

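Run:
```python
from h import *
s=load("s6");t=load("t6")
tk=lambda x,y:(85+x/5,105+y/5); sk=lambda x,y:(150+x/5,60+y/5)
P=lambda v,x,y,z:v.proj(kw(x,y,z)).round(1)
tx=-.1916+.122; y0=-.001
print("pred top tip",P(t,tx,y0+.015,.1073),P(t,tx,y0-.015,.1073),"obs",tk(245,377),tk(308,382))
print("pred scene tip -y upper/lower",P(s,tx,y0-.015,.1073),P(s,tx,y0-.015,.1033),"+y upper",P(s,tx,y0+.015,.1073),"obs",sk(363,431),sk(363,435),sk(355,412))
print("pred thick bottom -y",P(s,tx-.158,y0-.015,.1033),"top -y",P(s,tx-.158,y0-.015,.1281),"+y top",P(s,tx-.158,y0+.015,.1281),"obs",sk(118,468),sk(107,425))
print([w2k(t.ray(*tk(*q),.1073)) for q in((245,377),(308,382))])
print("sill corners kiln", [w2k(t.ray(*tk(*q),.097)) for q in((230,275),(364,292))],[w2k(t.ray(*tk(*q),.100)) for q in((232,245),(366,262))])
crop(s,165,130,250,160,9,"s6z")
```

```text
pred top tip [133.6 180.9] [146.4 182.9] obs (134.0, 180.4) (146.6, 181.4)
pred scene tip -y upper/lower [221.9 146. ] [221.9 147.1] +y upper [219.3 141.9] obs (222.6, 146.2) (222.6, 147.0) (221.0, 142.4)
pred thick bottom -y [172.1 154.7] top -y [171.3 147.4] +y top [169.6 143.2] obs (173.6, 153.6) (171.4, 145.0)
[array([-0.0682421 ,  0.01340211]), array([-0.06604708, -0.01584353])]
sill corners kiln [array([-0.02137073,  0.03260775]), array([-0.01964371, -0.03111404])] [array([-0.00759471,  0.03308504]), array([-0.00589024, -0.0304884 ])]
```

View pics/s6z.png

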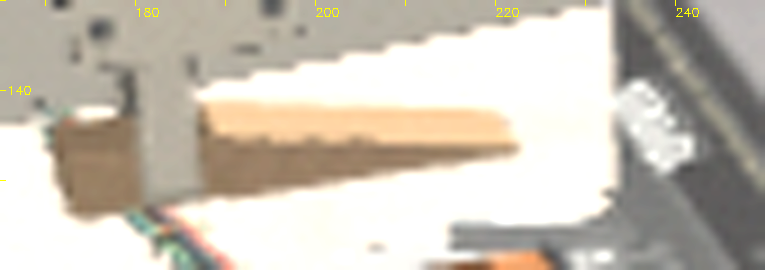

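Wedge tip measures about 67 mm in front of the face, level and centred. Next step is entering the notch, then settling onto its floor.

Run:
```python
from rig import *
from h import *
off=.124
movel(kw(-off-.03,0,.1063),rate=.08)
f0=current_force(); print(w2k(current_position()),current_position()[2],f0.round(2))
r=movel(kw(-off+.018,0,.1063),rate=.05,contact_N=6)
print(r,w2k(current_position()),current_position()[2],current_force().round(2))
if not r:
    z=current_position()
    r=movel(kw(-off+.018,0,.100),rate=.015,contact_N=3)
    print("down",r,w2k(current_position()),current_position()[2],current_force().round(2))
print(current_time_s())
v=save("scene","s7"); crop(v,190,90,310,180,6,"s7")
```

```text
[-1.54262780e-01 -1.09022059e-04] 0.10613750673029007 [-0.52 -0.14 -0.62]
False [-1.06267187e-01  5.87091283e-06] 0.10625317208531376 [-0.49 -0.07 -0.48]
down True [-0.105954   0.0002657] 0.10314816846890068 [-0.03  1.41  1.66]
21.3
```

View pics/s7.png

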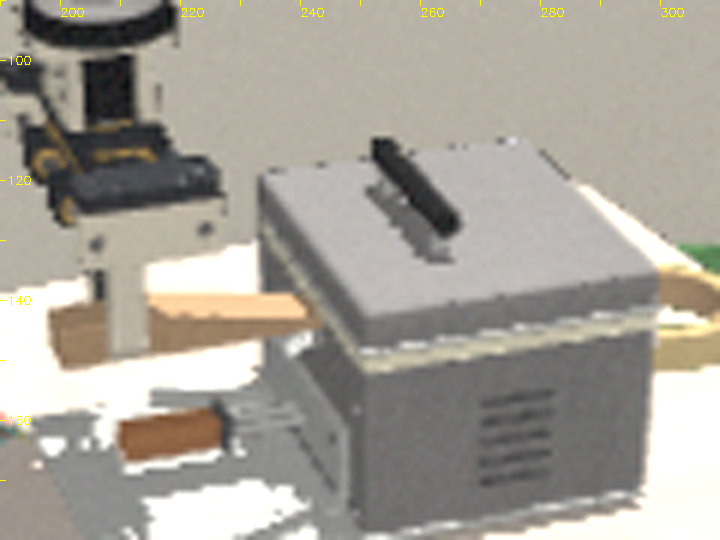

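Run:
```python
from rig import *
from h import *
off=.124; Z=.1036
c,n=np.cos(KY),np.sin(KY)
def st(tag):
    f=current_force(); print(tag,w2k(current_position()).round(4),round(current_position()[2],4),"Fx",round(c*f[0]+n*f[1],2),"Fy",round(-n*f[0]+c*f[1],2),"Fz",round(f[2],2),"w",round(current_gripper_width(),4))
movel(kw(-off+.018,0,Z),rate=.02); st("z")
for tip in (.022,.025,.028,.031,.034,.037,.040):
    r=movel(kw(-off+tip,0,Z),rate=.02,contact_N=25); st((tip,r))
    if r: break
v=save("scene","s8"); crop(v,190,90,310,180,6,"s8")
print(current_time_s())
```

```text
z [-0.106  0.   ] 0.1036 Fx 0.32 Fy 0.43 Fz 1.46 w 0.0298
(0.022, False) [-1.016e-01 -1.000e-04] 0.1036 Fx 1.6 Fy -0.52 Fz 0.6 w 0.03
(0.025, False) [-0.0987 -0.    ] 0.1036 Fx 0.96 Fy 0.54 Fz 1.47 w 0.0295
(0.028, False) [-0.0957  0.    ] 0.1036 Fx 0.12 Fy -0.37 Fz 0.93 w 0.0297
(0.031, False) [-0.0928  0.    ] 0.1036 Fx 0.34 Fy 0.12 Fz 1.64 w 0.0302
(0.034, False) [-0.0908  0.    ] 0.1034 Fx -4.52 Fy 0.57 Fz 3.76 w 0.0296
(0.037, False) [-0.088 -0.   ] 0.1033 Fx -5.9 Fy -0.0 Fz 4.75 w 0.0302
(0.04, False) [-0.085  -0.0001] 0.1033 Fx -6.35 Fy -0.06 Fz 4.21 w 0.0298
23.8
```

View pics/s8.png

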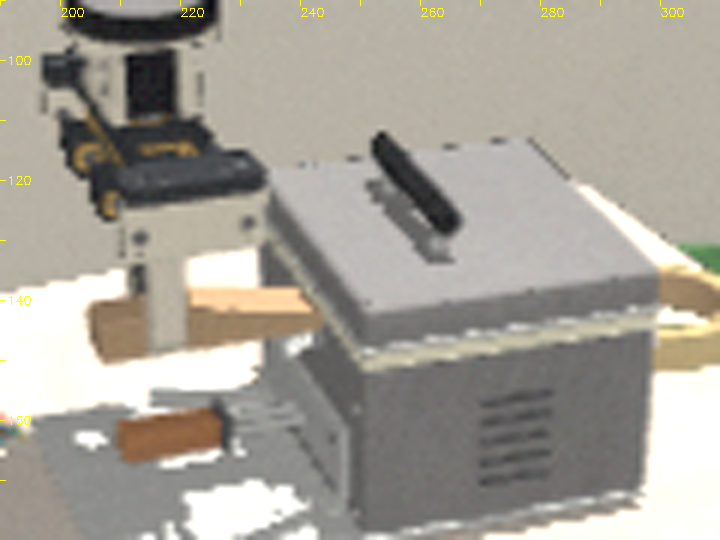

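Force onset at TCP kiln x ≈ -91.5 mm marks lift-off, consistent with a tip 30 mm past the face. I'll push 25 mm further from there.

Run:
```python
from rig import *
from h import *
Z=.1036
c,n=np.cos(KY),np.sin(KY)
def st(tag):
    f=current_force(); print(tag,w2k(current_position()).round(4),round(current_position()[2],4),"Fx",round(c*f[0]+n*f[1],2),"Fy",round(-n*f[0]+c*f[1],2),"Fz",round(f[2],2),"w",round(current_gripper_width(),4))
for x in (-.078,-.072,-.067):
    r=movel(kw(x,0,Z),rate=.02,contact_N=25); st((x,r))
    if r: break
dwell(.5); st("end")
v=save("scene","s9"); crop(v,190,90,310,180,6,"s9")
v=save("top","t9"); crop(v,85,105,215,255,4,"t9")
print(current_time_s())
```

```text
(-0.078, False) [-0.079  0.   ] 0.1034 Fx -7.22 Fy -0.76 Fz 5.13 w 0.0296
(-0.072, False) [-0.073 -0.   ] 0.1034 Fx -7.27 Fy -0.26 Fz 5.64 w 0.0297
(-0.067, False) [-0.068  0.   ] 0.1035 Fx -7.17 Fy 0.19 Fz 6.84 w 0.0299
end [-0.068  0.   ] 0.1036 Fx -7.64 Fy 0.18 Fz 5.62 w 0.0297
25.7
```

View pics/s9.png

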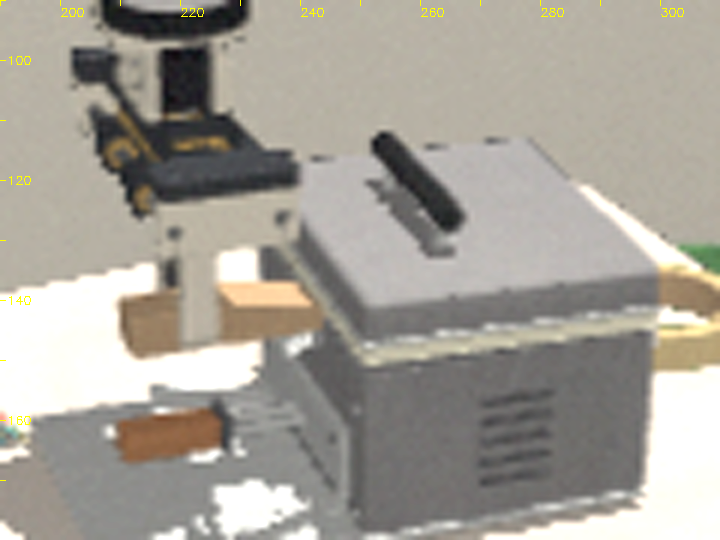

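View pics/t9.png

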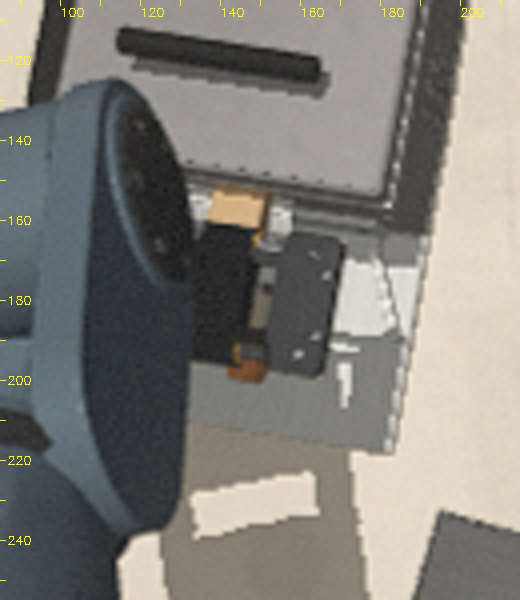

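Run:
```python
from h import *
a,b,c8=load("s4"),load("s9"),load("s8")
g=lambda v:cv2.cvtColor(v.f,cv2.COLOR_RGB2GRAY).astype(np.float32)
# track the -y lid top edge along columns: brightness step rows
def edge(v,u,r0,r1):
    p=cv2.GaussianBlur(g(v),(1,1),0)[r0:r1,u]; up=cv2.resize(p.reshape(-1,1),(1,len(p)*10),interpolation=cv2.INTER_CUBIC).ravel()
    d=np.diff(up); i=np.argmin(d); return r0+(i+.5)/10
for u in range(252,298,4):
    print(u,[round(edge(v,u,130,147),1) for v in (a,c8,b)])
for dz in (0,.002,.005,.008):
    print(dz,a.proj(kw(0,-.095,.146+dz)).round(2))
for n,(y0,y1,x0,x1) in {"lidcorner":(132,147,252,270),"lidback":(128,144,284,299),"body":(155,172,262,285)}.items():
    r=g(a)[y0-3:y1+3,x0-3:x1+3]
    for v in (c8,b):
        P=cv2.matchTemplate(g(v)[y0-6:y1+6,x0-6:x1+6],g(a)[y0:y1,x0:x1],cv2.TM_CCOEFF_NORMED)
        _,m,_,l=cv2.minMaxLoc(P); y=P[:,l[0]]; k=l[1]; sub=k+(.5*(y[k-1]-y[k+1])/(y[k-1]-2*y[k]+y[k+1]) if 0<k<len(y)-1 else 0)
        print(n,round(m,3),"dx",l[0]-6,"dy",round(sub-6,2))
```

```text
252 [np.float64(142.6), np.float64(142.4), np.float64(141.4)]
256 [np.float64(141.8), np.float64(141.6), np.float64(140.6)]
260 [np.float64(141.4), np.float64(141.0), np.float64(140.4)]
264 [np.float64(140.4), np.float64(140.0), np.float64(131.0)]
268 [np.float64(140.0), np.float64(146.0), np.float64(139.4)]
272 [np.float64(146.0), np.float64(139.4), np.float64(138.8)]
276 [np.float64(145.0), np.float64(138.8), np.float64(138.4)]
280 [np.float64(138.4), np.float64(138.4), np.float64(144.0)]
284 [np.float64(137.6), np.float64(144.0), np.float64(137.4)]
288 [np.float64(137.0), np.float64(146.0), np.float64(146.0)]
292 [np.float64(146.0), np.float64(146.0), np.float64(145.6)]
296 [np.float64(145.0), np.float64(145.0), np.float64(144.8)]
0 [250.87 142.42]
0.002 [250.87 141.82]
0.005 [250.87 140.92]
0.008 [250.87 140.01]
lidcorner 0.938 dx -1 dy -0.24
lidcorner 0.978 dx 0 dy -1.14
lidback 0.989 dx 0 dy -0.05
lidback 0.97 dx 0 dy -0.19
body 0.971 dx 0 dy -0.0
body 0.97 dx 0 dy -0.01
```

Run:
```python
from rig import *
from h import *
print(movel(kw(-.065,0,.1036),rate=.02,contact_N=25)); dwell(.5)
print(w2k(current_position()).round(4),current_position()[2],current_force().round(2),current_gripper_width(),current_time_s())
a=load("s4");v=save("scene","s10"); crop(v,190,90,310,180,6,"s10")
T=save("top","t10"); cv2.imwrite("pics/t10.png",cv2.resize(T.f[:,:,::-1],(800,600)))
g=lambda v:cv2.cvtColor(v.f,cv2.COLOR_RGB2GRAY).astype(np.float32)
for u in (252,256,260):
    r=[]
    for q in (a,v):
        p=g(q)[130:145,u]; up=cv2.resize(p.reshape(-1,1),(1,150),interpolation=cv2.INTER_CUBIC).ravel(); r.append(130+np.argmin(np.diff(up))/10)
    print(u,r)
hsv=cv2.cvtColor(v.f,cv2.COLOR_RGB2HSV); m=((hsv[...,0]<14)&(hsv[...,1]>130)&(hsv[...,2]>40))[155:172,200:235]
ys,xs=np.nonzero(m); print("handle",w2k(v.ray(xs.mean()+200,ys.mean()+155,.046)))
```

```text
False
[-0.0661  0.    ] 0.10356765813069238 [-6.79  0.35  6.73] 0.02952441391135946 26.45
252 [np.float64(142.5), np.float64(140.8)]
256 [np.float64(141.8), np.float64(139.9)]
260 [np.float64(141.4), np.float64(140.3)]
handle [-0.08250627 -0.00218875]
```

View pics/s10.png

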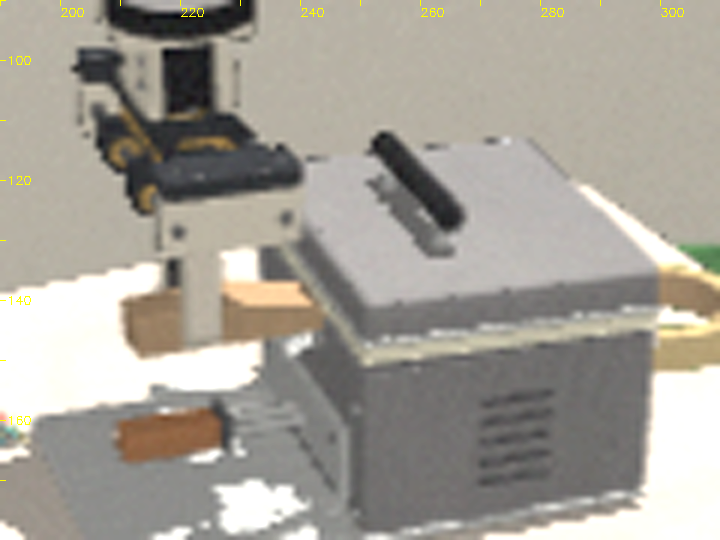

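View pics/t10.png

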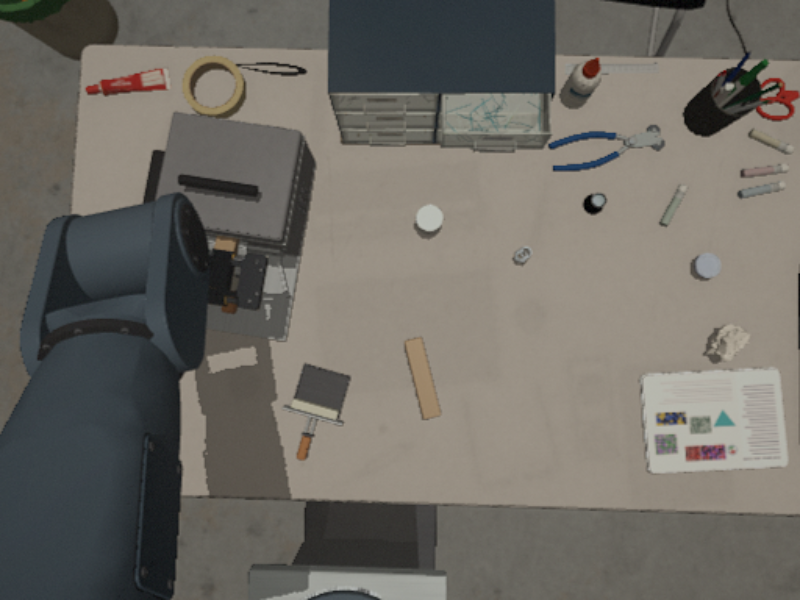

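The lid's front corner is 1.1–1.9 px higher in the scene image, which is about 4–6 mm, and 5.1 mm by wedge travel. The tray is home, and the prop, jar and vial look unmoved. I'm handing in.

Run:
```python
from rig import *
job_done(); print(current_time_s())
```

```text
the job is handed in; nothing more can be done
the job is handed in; nothing more can be done
```

The job is done and handed in at about 26.5 s. The tray is home in the kiln, and the gripper still holds the wedge in the vent notch with the lid resting on it.

- **Tray:** I gripped it by its handle, squared it up and slid it in until it met firm contact. That came with the handle 81 mm in front of the face, where it should be when home. Later camera checks put the handle at 81–82.5 mm, and the front plate looked flush with the kiln's face.
- **Vent gap:** Resistance began at the point that fits the tip being 30 mm past the face, and I pushed about 25 mm further. That travel gives a gap of about 5.1 mm. The camera shows the lid's front edge 1.1–1.9 px higher, roughly 4–6 mm, so the two agree within pixel accuracy.
- **Forces:** The push held steady at about 7 N, with about 7 N upward on the tool, and the wedge did not slip in the grip.
- **Other objects:** The prop, jar and vial look unmoved in the last overhead picture.
- **Not confirmed:** The dishes are hidden inside the kiln. They were last seen upright on the tray as it entered, and the slide after that was slow and gentle.
- **Small disagreement:** The camera puts the handle about 2 mm to the -y side of the kiln's centre line. That is within the tray's side clearance.

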